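# Make up two chocolate gift boards

## Task

Make up the two marble gift boards from the five chocolates lying loose on the wooden counter: the long board gets the chocolate roll in its oblong pocket and one cream cup in its round pocket, and the wide board gets the two short logs, one in each oblong pocket and lying along it, and the other cream cup in its round pocket. Every chocolate must end right way up, flat on the bottom of its pocket. Leave the bowl of cacao beans and the scoop where they are.

Things in the scene. Friction and masses are not known exactly. Their poses are not given: they have to be found in the camera images.
- long_board: Long narrow white marble board fixed to the counter, 80 (its x) x 188 (its y) x 10 mm, top face 10 mm above the counter. Two pockets, lined grey, 5 mm deep (floor 5 mm above the counter): a round one of 52 mm diameter centred at x 0, y +54 mm, and an oblong one 40 mm (x) x 88 mm (y) centred at x 0, y -36 mm. Origin: centre of its underside.
- wide_board: Wide white marble board fixed to the counter, 164 (its x) x 132 (its y) x 10 mm, top face 10 mm above the counter. Three pockets, lined grey, 5 mm deep (floor 5 mm above the counter): a round one of 52 mm diameter centred at x +42, y 0 mm, and two oblong ones side by side, each 64 mm (x) x 40 mm (y), centred at x -36, y +32 mm and x -36, y -32 mm. Origin: centre of its underside.
- cup_a: Fluted brown chocolate cup with pale cream filling, standing on the wooden counter; 37 mm across at the rim, narrower at the foot, 28 mm high, round. Origin: centre of its underside, z up. The two cups are alike and interchangeable. (Not one of the fixed cups on the marble slabs.)
- cup_b: Fluted brown chocolate cup with pale cream filling, standing on the wooden counter; 37 mm across at the rim, narrower at the foot, 28 mm high, round. Origin: centre of its underside, z up. The two cups are alike and interchangeable. (Not one of the fixed cups on the marble slabs.)
- log_a: Short moulded chocolate log, flat underneath with a rounded top, 19 mm wide (its x) x 42 mm long (its y) x 16 mm high, lying on the wooden counter. Origin: centre of its underside, z up. The two logs are alike and interchangeable.
- log_b: Short moulded chocolate log, flat underneath with a rounded top, 19 mm wide (its x) x 42 mm long (its y) x 16 mm high, lying on the wooden counter. Origin: centre of its underside, z up. The two logs are alike and interchangeable.
- roll: Rolled chocolate stick, thinner and longer than the logs: 17 mm wide (its x) x 64 mm long (its y) x 18 mm high, lying on the wooden counter; it does not roll away. Origin: centre of its underside, z up.
- bell: Chrome counter bell with a black foot, 80 mm diameter, 60 mm high; an obstacle, fixed to the counter. Origin: centre of its underside.
- cacao_bowl: Small oval white bowl heaped with cacao beans, 63 (its x) x 85 (its y) x 43 mm; loose. Origin: centre of its underside. A bystander: must not be shifted.
- sweet_scoop: Steel sweet scoop with a wooden handle, lying flat, 42 (its x) x 138 (its y) x 21 mm, handle towards its +y; loose. Origin: centre of its underside. A bystander: must not be shifted.
Not all that is in view belongs to the job. Leave any green, grey or red look-alike of the roll alone.

How it is judged:
By the outcome, as a careful person would: the job done as asked, in the order asked, and still so for the second after the job is handed in, with the robot touching nothing.
It also fails if it takes over 115 s, if anything falls off the work surface, if the arm or the gripper's body presses on something with over 40 N, if the wrist force passes 120 N, or if a joint passes its speed limit or range.

## Robot

A 7-joint arm with a two-finger parallel gripper is mounted at the origin on a cart in front of the work surface, level with it; the furniture and walls round the work are solid. World frame = base frame: x ahead of the robot, y to its left, z up, the work surface at z = 0. Lengths are in m, angles in rad, forces in N, time in s.
With the tool pointing down it reaches from about 0.4 to 0.85 m from the base axis. Payload 10.4 kg.
Tool frame: the origin (TCP) lies on the centre line of the jaws, within the pads' length; the fingertips stand 11 mm ahead of it and the grasp point (between the pads) lies 8 mm behind it (manip.finger_overhang is the distance from the TCP to the fingertips, in m); z points along the fingers, y is the line along which they close (so a half turn about z gives the same grasp; the last joint's range is limited). The gripper opens to 85 mm and grips with 20 to 120 N. Pads are 22 mm wide; open, the fingers measure 114 mm over their backs; the gripper's body (76 mm by 85 mm) begins 54 mm behind the grasp point. The pads swing forward as they close: fully open they stand 13 mm farther back than shut.
Start: joints at [-1.147, 0.332, -0.065, 1.46, 0.022, 1.35, -0.088], TCP at [0.27, 0.564, 0.242] pointing down, gripper open.
Joint ranges: [-2.6, 2.6], [-0.5, 2.12], [-1.47, 1.34], [0.16, 2.42], [-1.27, 4.41], [0.06, 2.06], [-2.6, 2.6]. Speed limits (rad/s): [2.22, 2.22, 2.79, 2.79, 3.14, 3.14, 3.14].

## Interface

Orientations are given as a unit quaternion [x, y, z, w].
In Python, from workcell import manip, imaging, workorder gives the robot as it stands.
- The arm moves only by the tool jog_arm, never from a script. Its argument "deltas" is a list of rows, each an object with "gripper": the opening, from 0 (shut) to 1 (fully open); "offset": the shift along the tool's x, y, z in m, a list of three; "rotation": the turn, a rotation vector about the tool's x, y, z in degrees, a list of three. In form: [{"gripper": gripper, "offset": [tx, ty, tz], "rotation": [ax, ay, az]}, ...]. A call has 1 to 20 rows; each row shifts and turns the commanded pose from where the row before left it, along the tool's axes as they then stand; what a row does not reach is not made up. A row lasts 1/10 s, in which the tool goes at most 50 mm and 8.59 degrees, less where a joint would pass 70% of its speed; a pose out of reach is approached as far as the arm can. A call with a gripper value outside its range is refused whole. The fingers move at their own pace and stop on an object; "newtons" is the grip in N (left out, the last holds). Time passes only in rows, so rows that do not move let the fingers close. It gives the time, the measured TCP pose, the force, the opening and the grip force at its end, in the units of the state.
- manip.get_obs(): the state, without advancing time (a new reading comes with each control period).
- imaging.camera(name): name is "side" or "top"; returns the picture (400x640x3 uint8, blue, green, red); there is no depth.
- imaging.camera_model(name): a dict with "camera_matrix" (3x3 intrinsics, pixels), "k1" (the pictures are not rectified: a ray, as slopes to the right and down, at radius r is drawn at 1 + k1 r^2 times it, then the intrinsics apply), "world_to_cam" (4x4, takes a point from world to camera coordinates). Camera axes: x right, y up, looking along -z (the intrinsics and any distortion apply to the point x, -y, -z); pixel columns grow to the right and rows downward; lengths in m; the calibration is good to about 2 mm. A picture is of the moment at which its call begins. camera_model takes no time and is no camera call.
- workorder.hand_in(): hands the job in; it is judged then, once.
The state is a dict: "clock": time; "joint_pos": joint angles; "joint_velocities": joint speeds; "tau": joint torques, N m; "position": TCP position; "ee_rot": TCP orientation; "ft_force": force on the tool from outside, world axes, zero at the start; "torque": the same for the moment, N m; "grip_width": opening from 0.0 (shut) to 1.0 (fully open); "grasp_force": force on a finger pad.
Only numpy, scipy, OpenCV 4.12 (cv2) and the standard library are available. Lean on these libraries where they do the work, as an engineer would, in place of code of your own. Each camera call takes 0.05 s, during which the arm holds its last target. There are 200 camera calls.

## Working session

There is one attempt and no reset: what is moved stays moved. The work goes in short steps, Python scripts to look and compute and a tool call to move; the robot and the scene stay as the last step left them, time stands still between calls to the robot, and variables do not carry over. Pictures are saved under pics/ and viewed, at most 14 in all, crops included, and the job is handed in when it is done.

Besides the shell and the picture viewer there is one more tool, called after "Request:" in YAML: its name, and indented under it one key for each argument. jog_arm: Moves the arm, as the interface text tells. Its arguments: {"type":"object","properties":{"deltas":{"type":"array","items":{"type":"object","properties":{"gripper":{"type":"number"},"offset":{"type":"array","items":{"type":"number"}},"rotation":{"type":"array","items":{"type":"number"}}}}},"newtons":{"type":"number"}},"required":["deltas"]}

```bash
mkdir -p pics; ls
python3 - <<'E'
from workcell import manip, imaging
import cv2
for n in("top","side"):
    cv2.imwrite(f"pics/{n}0.png",imaging.camera(n)); m=imaging.camera_model(n); print(m)
o=manip.get_obs(); print(o["clock"],o["position"],o["ee_rot"],manip.finger_overhang)
E
```

```text
pics
{'camera_matrix': array([[375.5267486 ,   0.        , 318.81473609],
       [  0.        , 375.5267486 , 198.77606233],
       [  0.        ,   0.        ,   1.        ]]), 'k1': -0.07651602039161831, 'world_to_cam': array([[-0.01140811, -0.99988808, -0.00967853,  0.04292223],
       [ 0.99807296, -0.01197674,  0.06088458, -0.54474303],
       [-0.06099368, -0.0089653 ,  0.99809789, -0.89606343],
       [ 0.        ,  0.        ,  0.        ,  1.        ]])}
{'camera_matrix': array([[507.95941992,   0.        , 313.91839307],
       [  0.        , 507.95941992, 201.89111479],
       [  0.        ,   0.        ,   1.        ]]), 'k1': -0.16055163582079093, 'world_to_cam': array([[-0.90085821, -0.43387679, -0.01433234,  0.49901897],
       [ 0.20309472, -0.45040516,  0.86941804, -0.15980454],
       [-0.38367567,  0.78031156,  0.49386927, -1.39655885],
       [ 0.        ,  0.        ,  0.        ,  1.        ]])}
0.1 [0.26991084 0.56337332 0.24161513] [ 2.21529255e-01  9.75153538e-01 -5.97409780e-04 -9.63693767e-05] 0.011
```

View pics/top0.png

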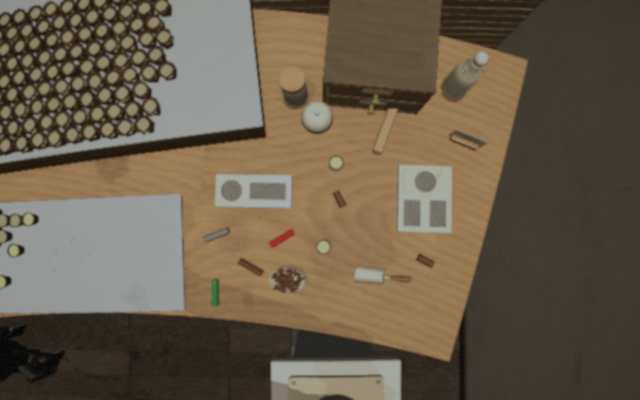

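View pics/side0.png

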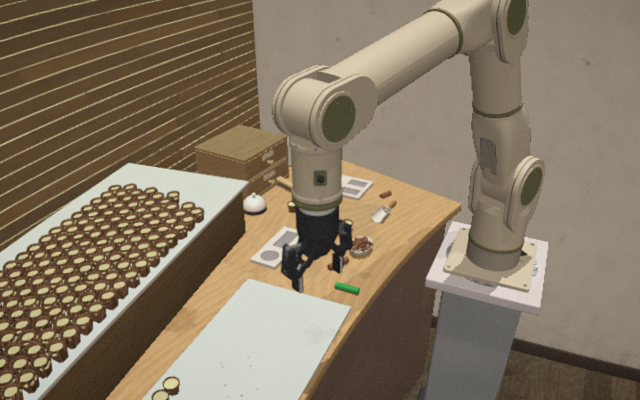

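The top view shows the roll candidates: brown (251,267), grey (216,235), red (282,238) and green (215,292). The brown one fits, since the look-alikes are to be left alone. The logs are at (339,199) and (425,260), and the loose cups at (336,163) and (323,247). The long board is at (253,191), the wide board at (425,199). I'll confirm these in an enlarged crop and measure.

```bash
cat > h.py <<'E'
import numpy as np, cv2
from workcell import imaging
def ray(n,px):
    m=imaging.camera_model(n); K=m["camera_matrix"]; T=m["world_to_cam"]
    d=np.array([m["k1"],0,0,0,0.])
    u=cv2.undistortPoints(np.float64(px).reshape(-1,1,2),K,d).reshape(-1,2)
    R=T[:3,:3]; c=-R.T@T[:3,3]
    return c,np.c_[u[:,0],-u[:,1],-np.ones(len(u))]@R
def plane(n,px,z):
    c,d=ray(n,px); return c+d*((z-c[2])/d[:,2])[:,None]
def proj(n,P):
    m=imaging.camera_model(n); T=m["world_to_cam"]
    p=np.atleast_2d(P)@T[:3,:3].T+T[:3,3]; p=p*[1,-1,-1]
    return cv2.projectPoints(p,np.zeros(3),np.zeros(3),m["camera_matrix"],np.array([m["k1"],0,0,0,0.]))[0].reshape(-1,2)
def rect(n,mask,box,z):
    x0,y0,x1,y1=box; M=np.zeros_like(mask); M[y0:y1,x0:x1]=mask[y0:y1,x0:x1]
    cs,_=cv2.findContours(M,cv2.RETR_EXTERNAL,cv2.CHAIN_APPROX_NONE); c=max(cs,key=cv2.contourArea)
    P=plane(n,c.reshape(-1,2),z)[:,:2]
    (cx,cy),(w,h),a=cv2.minAreaRect((P*1000).astype(np.float32))
    if h<w: ang=a
    else: ang=a+90
    F=np.zeros_like(mask); cv2.drawContours(F,[c],-1,1,-1); m=cv2.moments(F,True)
    q=plane(n,[[m['m10']/m['m00'],m['m01']/m['m00']]],z)[0]
    return np.round([cx,cy,max(w,h),min(w,h),ang,q[0]*1000,q[1]*1000],1)
E
python3 - <<'E'
from h import *
im=cv2.imread("pics/top0.png")
cv2.imwrite("pics/topc.png",cv2.resize(im[140:300,200:460],None,fx=3,fy=3,interpolation=cv2.INTER_CUBIC))
h=cv2.cvtColor(im,cv2.COLOR_BGR2HSV)
for p in [(251,267),(339,199),(425,260),(336,163),(323,247),(350,225),(231,190),(268,190),(222,178),(240,190),(281,190),(410,180),(425,182),(286,290)]:
    print(p,h[p[1],p[0]])
E
```

```text
(251, 267) [ 13 146  96]
(339, 199) [ 13 137 106]
(425, 260) [ 13 134 105]
(336, 163) [ 34  54 171]
(323, 247) [ 35  59 172]
(350, 225) [ 17 112 146]
(231, 190) [ 24  31 117]
(268, 190) [ 21  28 118]
(222, 178) [ 46  16 171]
(240, 190) [ 21  27 122]
(281, 190) [ 19  30 118]
(410, 180) [ 42  19 171]
(425, 182) [ 20  33 117]
(286, 290) [ 18  67 125]
```

View pics/topc.png

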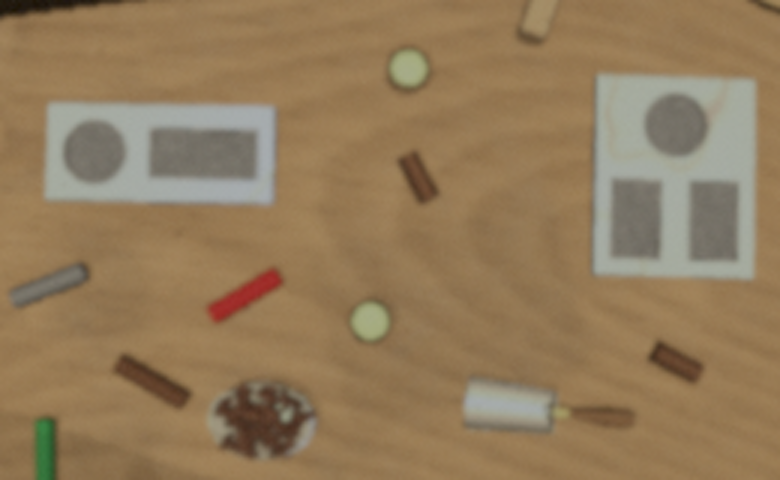

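The enlarged crop confirms the brown roll at crop (152,380), the logs at (418,177) and (676,361), and cups with cream tops at (408,68) and (370,321). The pockets are grey rectangles and circles on white boards.

Run:
```python
from h import *
im=cv2.imread("pics/top0.png"); k=8
big=im
h=cv2.cvtColor(im,cv2.COLOR_BGR2HSV).astype(int); S=h[...,1];V=h[...,2]
brown=((V<125)&(S>75)).astype(np.uint8)
cream=((h[...,0]>25)&(S>35)&(V>140)).astype(np.uint8)
board=((S<45)).astype(np.uint8); grey=((S<75)&(V<145)).astype(np.uint8)
print("cx cy L W ang mx my")
for n,m,b,z in [("roll",brown,(235,255,266,278),.009),("log1",brown,(330,188,349,210),.009),("log2",brown,(413,252,437,270),.009),
 ("cupfar",cream,(325,150,348,175),.028),("cupnear",cream,(312,236,335,258),.028),
 ("long",board,(208,168,298,212),.01),("wide",board,(392,158,460,240),.01),
 ("Lround",grey,(219,178,244,203),.0075),("Lobl",grey,(247,180,288,202),.0075),
 ("Wround",grey,(412,168,438,194),.0075),("Wl",grey,(402,198,422,228),.0075),("Wr",grey,(428,198,448,229),.0075)]:
    print(n,rect("top",m,b,z))
```

```text
cx cy L W ang mx my
roll [381.5 205.7  66.6  19.1  59.7 381.8 205.6]
log1 [545.  -12.6  42.8  19.7  25.7 544.6 -12.7]
log2 [ 391.9 -220.4   44.1   19.7   62.7  392.  -220.2]
cupfar [633.1  -4.9  26.6  24.4  89.3 632.7  -5.3]
cupnear [429.8  27.2  26.9  25.3  44.4 430.2  28. ]
long [567.6 198.4 189.3  81.2  88.  567.4 197.6]
wide [ 543.8 -222.7  164.1  132.8  177.5  543.  -222.5]
Lround [570.2 253.8  50.3  49.7  89.3 569.9 254.1]
Lobl [566.5 163.1  87.   39.6  89.2 567.  162.5]
Wround [ 586.7 -226.4   50.    49.9   88.4  586.1 -226.4]
Wl [ 508.3 -191.9   63.9   39.7  178.6  509.2 -191.3]
Wr [ 507.2 -255.2   64.4   37.5  178.4  506.7 -255. ]
```

```bash
cat > d.py <<'E'
import sys, numpy as np
from scipy.spatial.transform import Rotation as R
from workcell import manip
# target mm: x y tipz jawyaw -> yaw turn first (tool rz, deg), then tool-frame offset
x,y,tz,yaw=map(float,sys.argv[1:5])
o=manip.get_obs(); r=R.from_quat(o["ee_rot"]); M=r.as_matrix()
cur=np.degrees(np.arctan2(M[1,1],M[0,1])); turn=(cur-yaw+90)%180-90
p=np.array(o["position"])*1000; tgt=np.array([x,y,tz+11])
r2=r*R.from_rotvec([0,0,turn],degrees=True)
print("yaw",round(cur,1),"turn",round(turn,2),"off",np.round(r2.inv().apply(tgt-p),1),"pos",np.round(p,1),"tilt",np.round(M[:2,2],4),
 "j7",round(o["joint_pos"][6],2),"F",np.round(o["ft_force"],1),"w",round(o["grip_width"]*85,1),"g",o["grasp_force"],"t",o["clock"])
E
true
```

```text
(no output)
```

Request:
jog_arm:
  deltas:
    - {"gripper": 0.5, "rotation": [0, 0, 7.9]}
    - {"gripper": 0.5, "rotation": [0, 0, 7.9]}
    - {"gripper": 0.5, "rotation": [0, 0, 7.9]}
    - {"gripper": 0.5, "rotation": [0, 0, 7.9]}
    - {"gripper": 0.5, "rotation": [0, 0, 7.9]}
    - {"gripper": 0.5, "rotation": [0, 0, 7.9]}
    - {"gripper": 0.5, "rotation": [0, 0, 7.9]}
    - {"gripper": 0.5, "rotation": [0, 0, 7.9]}
    - {"gripper": 0.5, "rotation": [0, 0, 7.9]}
    - {"gripper": 0.5, "rotation": [0, 0, 7.9]}
    - {"gripper": 0.5, "rotation": [0, 0, 7.9]}
    - {"gripper": 0.5, "rotation": [0, 0, 7.8]}
    - {"offset": [-0.02, 0.022, 0]}
    - {"offset": [-0.025, 0.0275, 0]}
    - {"offset": [-0.025, 0.0275, 0]}
    - {"offset": [-0.025, 0.0275, 0]}
    - {"offset": [-0.025, 0.0275, 0]}
    - {"offset": [-0.025, 0.0275, 0]}
    - {"offset": [-0.025, 0.0275, 0]}
    - {"offset": [-0.02, 0.022, 0]}
  newtons: 30

```text
schema error: expected keys gripper, offset, rotation
```

```bash
python3 d.py 381.6 205.6 50 149.7
```

```text
yaw 64.4 turn -85.3 off [ 252.3 -276.9  181. ] pos [269.9 563.4 241.6] tilt [-0.0005 -0.0011] j7 -0.09 F [-0.2 -0.2 -0.4] w 85.0 g 0.0 t 0.1
```

Request:
jog_arm:
  deltas:
    - {"gripper": 0.5, "offset": [0, 0, 0], "rotation": [0, 0, 7.9]}
    - {"gripper": 0.5, "offset": [0, 0, 0], "rotation": [0, 0, 7.9]}
    - {"gripper": 0.5, "offset": [0, 0, 0], "rotation": [0, 0, 7.9]}
    - {"gripper": 0.5, "offset": [0, 0, 0], "rotation": [0, 0, 7.9]}
    - {"gripper": 0.5, "offset": [0, 0, 0], "rotation": [0, 0, 7.9]}
    - {"gripper": 0.5, "offset": [0, 0, 0], "rotation": [0, 0, 7.9]}
    - {"gripper": 0.5, "offset": [0, 0, 0], "rotation": [0, 0, 7.9]}
    - {"gripper": 0.5, "offset": [0, 0, 0], "rotation": [0, 0, 7.9]}
    - {"gripper": 0.5, "offset": [0, 0, 0], "rotation": [0, 0, 7.9]}
    - {"gripper": 0.5, "offset": [0, 0, 0], "rotation": [0, 0, 7.9]}
    - {"gripper": 0.5, "offset": [0, 0, 0], "rotation": [0, 0, 7.9]}
    - {"gripper": 0.5, "offset": [0, 0, 0], "rotation": [0, 0, 7.8]}
    - {"gripper": 0.5, "offset": [-0.02, 0.022, 0], "rotation": [0, 0, 0]}
    - {"gripper": 0.5, "offset": [-0.025, 0.0275, 0], "rotation": [0, 0, 0]}
    - {"gripper": 0.5, "offset": [-0.025, 0.0275, 0], "rotation": [0, 0, 0]}
    - {"gripper": 0.5, "offset": [-0.025, 0.0275, 0], "rotation": [0, 0, 0]}
    - {"gripper": 0.5, "offset": [-0.025, 0.0275, 0], "rotation": [0, 0, 0]}
    - {"gripper": 0.5, "offset": [-0.025, 0.0275, 0], "rotation": [0, 0, 0]}
    - {"gripper": 0.5, "offset": [-0.025, 0.0275, 0], "rotation": [0, 0, 0]}
    - {"gripper": 0.5, "offset": [-0.02, 0.022, 0], "rotation": [0, 0, 0]}
  newtons: 30

```text
clock: 2.1
position: [0.3551, 0.2919, 0.2421]
ee_rot: [0.868, 0.497, -0.0, -0.0]
ft_force: [-1.0, 0.0, -0.2]
grip_width: 0.501
grasp_force: 0.0
```

```bash
python3 d.py 381.6 205.6 50 149.7
```

```text
yaw -30.4 turn -0.07 off [-61.1  66.5 181.1] pos [355.1 291.9 242.1] tilt [-0.0003 -0.0001] j7 -1.33 F [-1.   0.  -0.2] w 42.6 g 0.0 t 2.1
```

Request:
jog_arm:
  deltas:
    - {"gripper": 0.5, "offset": [-0.02, 0.022, 0.02], "rotation": [0, 0, 0]}
    - {"gripper": 0.5, "offset": [-0.021, 0.0225, 0.03], "rotation": [0, 0, 0]}
    - {"gripper": 0.5, "offset": [-0.02, 0.022, 0.03], "rotation": [0, 0, 0]}
    - {"gripper": 0.5, "offset": [0, 0, 0.035], "rotation": [0, 0, 0]}
    - {"gripper": 0.5, "offset": [0, 0, 0.035], "rotation": [0, 0, 0]}
    - {"gripper": 0.5, "offset": [0, 0, 0.03], "rotation": [0, 0, 0]}
    - {"gripper": 0.5, "offset": [0, 0, 0.02], "rotation": [0, 0, 0]}
    - {"gripper": 0.5, "offset": [0, 0, 0.01], "rotation": [0, 0, 0]}
    - {"gripper": 0.5, "offset": [0, 0, 0.005], "rotation": [0, 0, 0]}
    - {"gripper": 0.5, "offset": [0, 0, 0], "rotation": [0, 0, 0]}

```text
clock: 3.1
position: [0.3813, 0.208, 0.0274]
ee_rot: [0.867, 0.498, -0.0, 0.0]
ft_force: [-0.4, -0.3, 0.5]
grip_width: 0.502
grasp_force: 0.0
```

```bash
python3 d.py 381.6 205.6 6 149.7
python3 - <<'E'
from h import *
im=imaging.camera("side"); p=proj("side",[.3816,.2056,.02])[0].astype(int); print(p)
cv2.imwrite("pics/s1.png",cv2.resize(im[p[1]-50:p[1]+50,p[0]-65:p[0]+65],None,fx=6,fy=6,interpolation=cv2.INTER_CUBIC))
E
```

```text
yaw -30.3 turn 0.0 off [-1.9  1.5 10.4] pos [381.3 208.   27.4] tilt [-0.0001 -0.0001] j7 -1.04 F [-0.4 -0.3  0.5] w 42.6 g 0.0 t 3.1
[338 260]
```

View pics/s1.png

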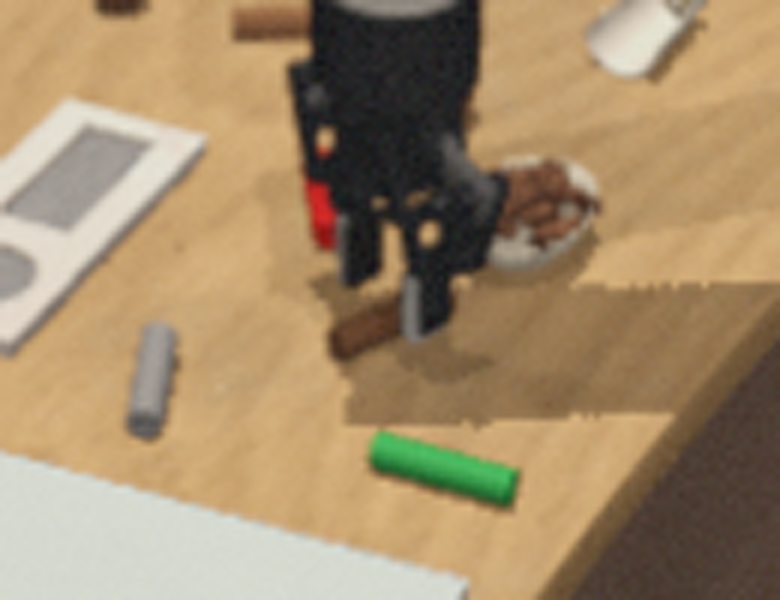

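The jaws at crop (345,270) and (415,330) straddle the roll at (375,325), and the bowl at (545,210) is clear.

Request:
jog_arm:
  deltas:
    - {"gripper": 0.5, "offset": [-0.002, 0.0015, 0.006], "rotation": [0, 0, 0]}
    - {"gripper": 0.5, "offset": [0, 0, 0.0045], "rotation": [0, 0, 0]}
    - {"gripper": 0.3, "offset": [0, 0, 0], "rotation": [0, 0, 0]}
    - {"gripper": 0.2, "offset": [0, 0, 0], "rotation": [0, 0, 0]}
    - {"gripper": 0.1, "offset": [0, 0, 0], "rotation": [0, 0, 0]}
    - {"gripper": 0.1, "offset": [0, 0, 0], "rotation": [0, 0, 0]}
    - {"gripper": 0.1, "offset": [0, 0, 0], "rotation": [0, 0, 0]}
    - {"gripper": 0.1, "offset": [0, 0, 0], "rotation": [0, 0, 0]}
  newtons: 30

```text
clock: 3.95
position: [0.3817, 0.2056, 0.017]
ee_rot: [0.867, 0.498, 0.0, -0.0]
ft_force: [0.2, 0.5, 2.7]
grip_width: 0.187
grasp_force: 29.8
```

```bash
python3 d.py 566.5 162.5 60 178
```

```text
yaw -30.3 turn -28.3 off [-36.6 186.2 -54. ] pos [381.7 205.6  17. ] tilt [0.0002 0.0003] j7 -1.03 F [0.2 0.5 2.7] w 15.9 g 29.806377589702606 t 3.95
```

Request:
jog_arm:
  deltas:
    - {"gripper": 0.1, "offset": [0, 0, -0.01], "rotation": [0, 0, 0]}
    - {"gripper": 0.1, "offset": [0, 0, -0.022], "rotation": [0, 0, 0]}
    - {"gripper": 0.1, "offset": [0, 0, -0.022], "rotation": [0, 0, -7]}
    - {"gripper": 0.1, "offset": [0, 0, 0], "rotation": [0, 0, -7.1]}
    - {"gripper": 0.1, "offset": [0, 0, 0], "rotation": [0, 0, -7.1]}
    - {"gripper": 0.1, "offset": [0, 0, 0], "rotation": [0, 0, -7.1]}
    - {"gripper": 0.1, "offset": [-0.004, 0.02, 0], "rotation": [0, 0, 0]}
    - {"gripper": 0.1, "offset": [-0.006, 0.03, 0], "rotation": [0, 0, 0]}
    - {"gripper": 0.1, "offset": [-0.006, 0.03, 0], "rotation": [0, 0, 0]}
    - {"gripper": 0.1, "offset": [-0.006, 0.03, 0], "rotation": [0, 0, 0]}
    - {"gripper": 0.1, "offset": [-0.006, 0.03, 0], "rotation": [0, 0, 0]}
    - {"gripper": 0.1, "offset": [-0.005, 0.026, 0], "rotation": [0, 0, 0]}
    - {"gripper": 0.1, "offset": [-0.0036, 0.02, 0], "rotation": [0, 0, 0]}
    - {"gripper": 0.1, "offset": [0, 0, 0], "rotation": [0, 0, 0]}

```text
clock: 5.35
position: [0.5683, 0.1611, 0.0714]
ee_rot: [0.72, 0.694, 0.0, 0.001]
ft_force: [-0.7, -0.1, -0.1]
grip_width: 0.19
grasp_force: 29.5
```

```bash
python3 d.py 566.5 162.5 12.5 178
```

```text
yaw -2.1 turn -0.12 off [ 1.4 -1.9 47.9] pos [568.3 161.1  71.4] tilt [ 0.0015 -0.0009] j7 -0.22 F [-0.7 -0.1 -0.1] w 16.1 g 29.495792984962463 t 5.35
```

Request:
jog_arm:
  deltas:
    - {"gripper": 0.1, "offset": [0, 0, 0.015], "rotation": [0, 0, 0]}
    - {"gripper": 0.1, "offset": [0, 0, 0.015], "rotation": [0, 0, 0]}
    - {"gripper": 0.1, "offset": [0, 0, 0.01], "rotation": [0, 0, 0]}
    - {"gripper": 0.1, "offset": [0, 0, 0.004], "rotation": [0, 0, 0]}
    - {"gripper": 0.1, "offset": [0, 0, 0], "rotation": [0, 0, 0]}

```text
clock: 5.85
position: [0.5654, 0.1624, 0.0259]
ee_rot: [0.719, 0.695, -0.001, -0.0]
ft_force: [-0.3, 0.0, -0.0]
grip_width: 0.185
grasp_force: 29.5
```

```bash
python3 d.py 566.5 162.5 12 178
```

```text
yaw -2.0 turn 0.02 off [0.1 1.1 2.9] pos [565.4 162.4  25.9] tilt [-0.0015 -0.0006] j7 -0.2 F [-0.3  0.  -0. ] w 15.8 g 29.49635535478592 t 5.85
```

Request:
jog_arm:
  deltas:
    - {"gripper": 0.1, "offset": [0, 0.001, 0.003], "rotation": [0, 0, 0]}
    - {"gripper": 0.1, "offset": [0, 0, 0], "rotation": [0, 0, 0]}
    - {"gripper": 0.23, "offset": [0, 0, 0], "rotation": [0, 0, 0]}
    - {"gripper": 0.28, "offset": [0, 0, 0], "rotation": [0, 0, 0]}
    - {"gripper": 0.35, "offset": [0, 0, 0], "rotation": [0, 0, 0]}
    - {"gripper": 0.4, "offset": [0, 0, -0.005], "rotation": [0, 0, 0]}
    - {"gripper": 0.5, "offset": [0, 0, -0.02], "rotation": [0, 0, 0]}
    - {"gripper": 0.7, "offset": [0, 0, -0.035], "rotation": [0, 0, 0]}
    - {"gripper": 0.7, "offset": [0, 0, -0.02], "rotation": [0, 0, 0]}
    - {"gripper": 0.7, "offset": [0, 0, 0], "rotation": [0, 0, 0]}

```text
clock: 6.85
position: [0.5691, 0.1628, 0.1074]
ee_rot: [0.719, 0.695, 0.003, 0.001]
ft_force: [-0.4, 0.3, 0.8]
grip_width: 0.697
grasp_force: 0.0
```

```bash
python3 d.py 430 27.6 12 178;  python3 - <<'E'
from h import *
im=imaging.camera("side"); p=proj("side",[.5665,.1625,.02])[0].astype(int); print(p)
cv2.imwrite("pics/s2.png",cv2.resize(im[p[1]-50:p[1]+50,p[0]-65:p[0]+65],None,fx=6,fy=6,interpolation=cv2.INTER_CUBIC))
E
```

```text
yaw -2.0 turn -0.02 off [-140.2 -134.7   83.4] pos [569.1 162.8 107.4] tilt [0.005  0.0025] j7 -0.24 F [-0.4  0.3  0.8] w 59.2 g 0.0 t 6.85
[285 236]
```

View pics/s2.png

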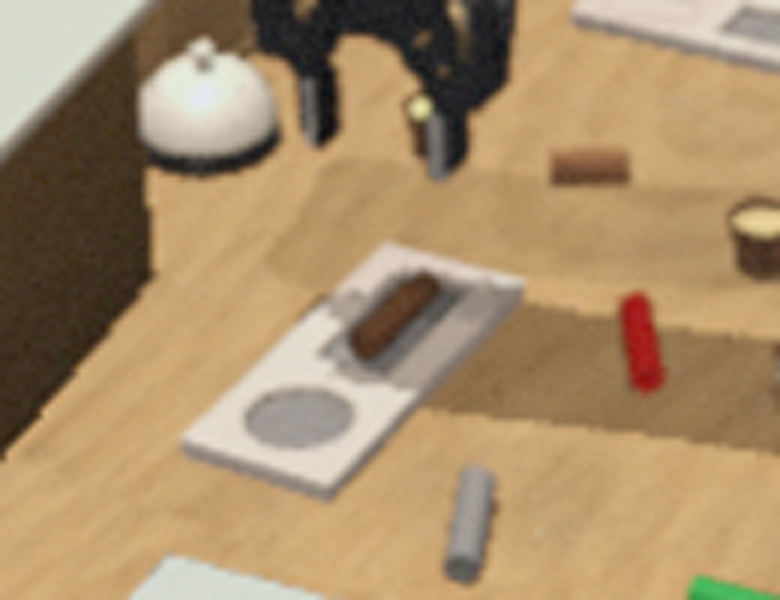

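The roll lies in its oblong pocket at crop (395,315), and the near cup stands at (760,240).

Request:
jog_arm:
  deltas:
    - {"gripper": 0.65, "offset": [-0.01, -0.01, 0], "rotation": [0, 0, 0]}
    - {"gripper": 0.65, "offset": [-0.025, -0.024, 0], "rotation": [0, 0, 0]}
    - {"gripper": 0.65, "offset": [-0.03, -0.029, 0], "rotation": [0, 0, 0]}
    - {"gripper": 0.65, "offset": [-0.03, -0.029, 0], "rotation": [0, 0, 0]}
    - {"gripper": 0.65, "offset": [-0.025, -0.023, 0], "rotation": [0, 0, 0]}
    - {"gripper": 0.65, "offset": [-0.015, -0.014, 0], "rotation": [0, 0, 0]}
    - {"gripper": 0.65, "offset": [-0.006, -0.005, 0.01], "rotation": [0, 0, 0]}
    - {"gripper": 0.65, "offset": [0, 0, 0.02], "rotation": [0, 0, 0]}
    - {"gripper": 0.65, "offset": [0, 0, 0.02], "rotation": [0, 0, 0]}
    - {"gripper": 0.65, "offset": [0, 0, 0.01], "rotation": [0, 0, 0]}
    - {"gripper": 0.65, "offset": [0, 0, 0], "rotation": [0, 0, 0]}

```text
clock: 8.0
position: [0.4274, 0.026, 0.0422]
ee_rot: [0.719, 0.695, -0.002, -0.0]
ft_force: [-1.0, -0.5, 0.5]
grip_width: 0.654
grasp_force: 0.0
```

```bash
python3 d.py 430 27.6 12 178
```

```text
yaw -2.0 turn 0.02 off [ 1.7  2.6 19.2] pos [427.4  26.   42.2] tilt [-0.003  -0.0017] j7 -0.11 F [-1.  -0.5  0.5] w 55.6 g 0.0 t 8.0
```

Request:
jog_arm:
  deltas:
    - {"gripper": 0.65, "offset": [0.001, 0.002, 0.01], "rotation": [0, 0, 0]}
    - {"gripper": 0.65, "offset": [0, 0, 0.008], "rotation": [0, 0, 0]}
    - {"gripper": 0.65, "offset": [0, 0, 0.003], "rotation": [0, 0, 0]}
    - {"gripper": 0.5, "offset": [0, 0, 0], "rotation": [0, 0, 0]}
    - {"gripper": 0.4, "offset": [0, 0, 0], "rotation": [0, 0, 0]}
    - {"gripper": 0.3, "offset": [0, 0, 0], "rotation": [0, 0, 0]}
    - {"gripper": 0.3, "offset": [0, 0, 0], "rotation": [0, 0, 0]}
    - {"gripper": 0.3, "offset": [0, 0, 0], "rotation": [0, 0, 0]}
    - {"gripper": 0.3, "offset": [0, 0, 0], "rotation": [0, 0, 0]}
  newtons: 25

```text
clock: 8.9
position: [0.4306, 0.0272, 0.023]
ee_rot: [0.719, 0.695, 0.0, 0.0]
ft_force: [0.2, -0.3, 1.4]
grip_width: 0.403
grasp_force: 25.0
```

```bash
python3 d.py 569.8 253.2 60 178
```

```text
yaw -2.0 turn -0.0 off [230.8 131.2 -47.8] pos [430.6  27.2  23. ] tilt [0.0006 0.0003] j7 -0.08 F [ 0.2 -0.3  1.4] w 34.3 g 25.012638845510082 t 8.9
```

Request:
jog_arm:
  deltas:
    - {"gripper": 0.3, "offset": [0, 0, -0.008], "rotation": [0, 0, 0]}
    - {"gripper": 0.3, "offset": [0, 0, -0.02], "rotation": [0, 0, 0]}
    - {"gripper": 0.3, "offset": [0, 0, -0.02], "rotation": [0, 0, 0]}
    - {"gripper": 0.3, "offset": [0.01, 0.006, 0], "rotation": [0, 0, 0]}
    - {"gripper": 0.3, "offset": [0.02, 0.011, 0], "rotation": [0, 0, 0]}
    - {"gripper": 0.3, "offset": [0.03, 0.017, 0], "rotation": [0, 0, 0]}
    - {"gripper": 0.3, "offset": [0.03, 0.017, 0], "rotation": [0, 0, 0]}
    - {"gripper": 0.3, "offset": [0.03, 0.017, 0], "rotation": [0, 0, 0]}
    - {"gripper": 0.3, "offset": [0.03, 0.017, 0], "rotation": [0, 0, 0]}
    - {"gripper": 0.3, "offset": [0.03, 0.017, 0], "rotation": [0, 0, 0]}
    - {"gripper": 0.3, "offset": [0.025, 0.0145, 0], "rotation": [0, 0, 0]}
    - {"gripper": 0.3, "offset": [0.016, 0.009, 0], "rotation": [0, 0, 0]}
    - {"gripper": 0.3, "offset": [0.008, 0.0045, 0], "rotation": [0, 0, 0]}
    - {"gripper": 0.3, "offset": [0, 0, 0.015], "rotation": [0, 0, 0]}
    - {"gripper": 0.3, "offset": [0, 0, 0.01], "rotation": [0, 0, 0]}
    - {"gripper": 0.3, "offset": [0, 0, 0], "rotation": [0, 0, 0]}
    - {"gripper": 0.3, "offset": [0, 0, 0], "rotation": [0, 0, 0]}

```text
clock: 10.6
position: [0.5679, 0.2503, 0.0454]
ee_rot: [0.72, 0.694, -0.001, -0.0]
ft_force: [-0.4, -0.1, -0.4]
grip_width: 0.4
grasp_force: 25.0
```

```bash
python3 d.py 569.8 253.2 18 178
```

```text
yaw -2.1 turn -0.07 off [ 3.   1.9 16.4] pos [567.9 250.3  45.4] tilt [-0.0009 -0.0007] j7 -0.34 F [-0.4 -0.1 -0.4] w 34.0 g 24.988946265075356 t 10.6
```

Request:
jog_arm:
  deltas:
    - {"gripper": 0.3, "offset": [0.003, 0.002, 0.004], "rotation": [0, 0, 0]}
    - {"gripper": 0.3, "offset": [0, 0, 0.007], "rotation": [0, 0, 0]}
    - {"gripper": 0.3, "offset": [0, 0, 0.004], "rotation": [0, 0, 0]}
    - {"gripper": 0.3, "offset": [0, 0, 0.0015], "rotation": [0, 0, 0]}
    - {"gripper": 0.3, "offset": [0, 0, 0], "rotation": [0, 0, 0]}
    - {"gripper": 0.43, "offset": [0, 0, 0], "rotation": [0, 0, 0]}
    - {"gripper": 0.48, "offset": [0, 0, 0], "rotation": [0, 0, 0]}
    - {"gripper": 0.56, "offset": [0, 0, 0], "rotation": [0, 0, 0]}
    - {"gripper": 0.62, "offset": [0, 0, 0], "rotation": [0, 0, 0]}
    - {"gripper": 0.62, "offset": [0, 0, -0.01], "rotation": [0, 0, 0]}
    - {"gripper": 0.6, "offset": [0, 0, -0.03], "rotation": [0, 0, 0]}
    - {"gripper": 0.5, "offset": [0, 0, -0.035], "rotation": [0, 0, 0]}
    - {"gripper": 0.5, "offset": [0, 0, -0.01], "rotation": [0, 0, 0]}

```text
clock: 11.9
position: [0.5723, 0.2549, 0.119]
ee_rot: [0.719, 0.694, 0.003, 0.001]
ft_force: [0.3, 0.8, 0.1]
grip_width: 0.501
grasp_force: 0.0
```

```bash
python3 d.py 544.8 -12.6 60 115.7;  python3 - <<'E'
from h import *
im=imaging.camera("side"); p=proj("side",[.5665,.1625,.02])[0].astype(int)
cv2.imwrite("pics/s3.png",cv2.resize(im[p[1]-50:p[1]+50,p[0]-65:p[0]+65],None,fx=6,fy=6,interpolation=cv2.INTER_CUBIC))
E
```

```text
yaw -2.0 turn 62.27 off [-141.1  229.1   47. ] pos [572.3 254.9 119. ] tilt [0.005 0.003] j7 -0.37 F [0.3 0.8 0.1] w 42.6 g 0.0 t 11.9
```

View pics/s3.png

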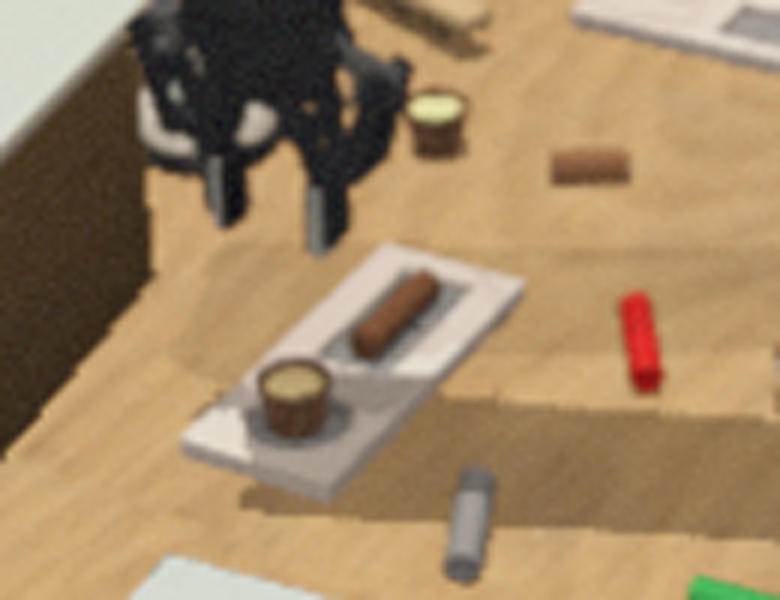

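The cup sits upright in the round pocket at crop (295,400), beside the roll. Next is the log at (590,165).

Request:
jog_arm:
  deltas:
    - {"gripper": 0.5, "offset": [0, 0, 0], "rotation": [0, 0, 7]}
    - {"gripper": 0.5, "offset": [0, 0, 0], "rotation": [0, 0, 8]}
    - {"gripper": 0.5, "offset": [0, 0, 0], "rotation": [0, 0, 8]}
    - {"gripper": 0.5, "offset": [0, 0, 0], "rotation": [0, 0, 8]}
    - {"gripper": 0.5, "offset": [0, 0, 0], "rotation": [0, 0, 8]}
    - {"gripper": 0.5, "offset": [0, 0, 0], "rotation": [0, 0, 8]}
    - {"gripper": 0.5, "offset": [0, 0, 0], "rotation": [0, 0, 8]}
    - {"gripper": 0.5, "offset": [0, 0, 0], "rotation": [0, 0, 7.3]}
    - {"gripper": 0.5, "offset": [-0.01, 0.016, 0], "rotation": [0, 0, 0]}
    - {"gripper": 0.5, "offset": [-0.018, 0.029, 0], "rotation": [0, 0, 0]}
    - {"gripper": 0.5, "offset": [-0.02, 0.032, 0], "rotation": [0, 0, 0]}
    - {"gripper": 0.5, "offset": [-0.02, 0.032, 0], "rotation": [0, 0, 0]}
    - {"gripper": 0.5, "offset": [-0.02, 0.032, 0], "rotation": [0, 0, 0]}
    - {"gripper": 0.5, "offset": [-0.02, 0.032, 0], "rotation": [0, 0, 0]}
    - {"gripper": 0.5, "offset": [-0.016, 0.027, 0.01], "rotation": [0, 0, 0]}
    - {"gripper": 0.5, "offset": [-0.011, 0.019, 0.015], "rotation": [0, 0, 0]}
    - {"gripper": 0.5, "offset": [-0.006, 0.01, 0.015], "rotation": [0, 0, 0]}
    - {"gripper": 0.5, "offset": [0, 0, 0.01], "rotation": [0, 0, 0]}
    - {"gripper": 0.5, "offset": [0, 0, 0], "rotation": [0, 0, 0]}

```text
clock: 13.85
position: [0.5414, -0.0133, 0.063]
ee_rot: [0.975, 0.223, -0.001, -0.0]
ft_force: [-0.5, -0.6, -0.5]
grip_width: 0.495
grasp_force: 0.0
```

```bash
python3 d.py 544.8 -12.6 6 115.7
```

```text
yaw -64.2 turn 0.05 off [ 3.4  0.9 45.9] pos [541.4 -13.3  63. ] tilt [-0.0025 -0.0002] j7 -0.91 F [-0.5 -0.6 -0.5] w 42.1 g 0.0 t 13.85
```

Request:
jog_arm:
  deltas:
    - {"gripper": 0.5, "offset": [0.002, 0.0005, 0.012], "rotation": [0, 0, 0]}
    - {"gripper": 0.5, "offset": [0, 0, 0.015], "rotation": [0, 0, 0]}
    - {"gripper": 0.5, "offset": [0, 0, 0.012], "rotation": [0, 0, 0]}
    - {"gripper": 0.5, "offset": [0, 0, 0.005], "rotation": [0, 0, 0]}
    - {"gripper": 0.5, "offset": [0, 0, 0.002], "rotation": [0, 0, 0]}
    - {"gripper": 0.4, "offset": [0, 0, 0], "rotation": [0, 0, 0]}
    - {"gripper": 0.3, "offset": [0, 0, 0], "rotation": [0, 0, 0]}
    - {"gripper": 0.2, "offset": [0, 0, 0], "rotation": [0, 0, 0]}
    - {"gripper": 0.1, "offset": [0, 0, 0], "rotation": [0, 0, 0]}
    - {"gripper": 0.1, "offset": [0, 0, 0], "rotation": [0, 0, 0]}
    - {"gripper": 0.1, "offset": [0, 0, 0], "rotation": [0, 0, 0]}
  newtons: 30

```text
clock: 14.95
position: [0.545, -0.0127, 0.0187]
ee_rot: [0.975, 0.222, 0.0, -0.0]
ft_force: [-1.4, 0.4, 5.0]
grip_width: 0.16
grasp_force: 28.7
```

```bash
python3 d.py 508.7 -190.8 60 88
```

```text
yaw -64.3 turn 27.7 off [-30.1 179.2 -52.3] pos [545.  -12.7  18.7] tilt [0.0008 0.0003] j7 -0.87 F [-1.4  0.4  5. ] w 13.6 g 28.695730841718614 t 14.95
```

Request:
jog_arm:
  deltas:
    - {"gripper": 0.4, "offset": [0, 0, 0], "rotation": [0, 0, 0]}
    - {"gripper": 0.4, "offset": [0, 0, 0], "rotation": [0, 0, 0]}
    - {"gripper": 0.4, "offset": [0, 0, 0], "rotation": [0, 0, 0]}

```text
clock: 15.25
position: [0.5445, -0.0127, 0.0181]
ee_rot: [0.975, 0.222, -0.0, -0.0]
ft_force: [0.5, -0.1, 0.4]
grip_width: 0.403
grasp_force: 0.0
```

```bash
python3 d.py 544.8 -12.6 6 115.7;  python3 - <<'E'
from h import *
im=imaging.camera("side"); p=proj("side",[.545,-.0126,.02])[0].astype(int);print(p)
cv2.imwrite("pics/s4.png",cv2.resize(im[p[1]-30:p[1]+30,p[0]-40:p[0]+40],None,fx=10,fy=10,interpolation=cv2.INTER_CUBIC))
E
```

```text
yaw -64.3 turn 0.0 off [0.3 0.1 1.1] pos [544.5 -12.7  18.1] tilt [-0.0004  0.    ] j7 -0.87 F [ 0.5 -0.1  0.4] w 34.2 g 0.0 t 15.25
[318 210]
```

View pics/s4.png

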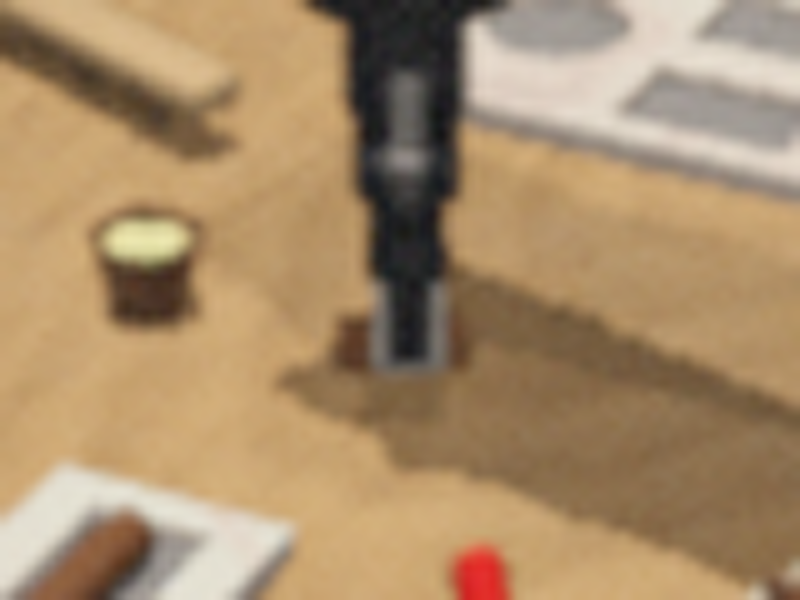

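The finger at crop (410,330) is beside the log at (400,345), with the tip still a few mm above the counter. I'll go lower before regripping.

Request:
jog_arm:
  deltas:
    - {"gripper": 0.4, "offset": [0, 0, 0.002], "rotation": [0, 0, 0]}
    - {"gripper": 0.4, "offset": [0, 0, 0.002], "rotation": [0, 0, 0]}
    - {"gripper": 0.3, "offset": [0, 0, 0], "rotation": [0, 0, 0]}
    - {"gripper": 0.25, "offset": [0, 0, 0], "rotation": [0, 0, 0]}
    - {"gripper": 0.15, "offset": [0, 0, 0], "rotation": [0, 0, 0]}
    - {"gripper": 0.12, "offset": [0, 0, 0], "rotation": [0, 0, 0]}
    - {"gripper": 0.1, "offset": [0, 0, 0], "rotation": [0, 0, 0]}
    - {"gripper": 0.1, "offset": [0, 0, 0], "rotation": [0, 0, 0]}

```text
clock: 16.1
position: [0.5447, -0.0127, 0.0143]
ee_rot: [0.975, 0.222, 0.0, -0.0]
ft_force: [0.7, -0.3, 1.1]
grip_width: 0.186
grasp_force: 28.8
```

```bash
python3 d.py 508.7 -190.8 60 88
```

```text
yaw -64.3 turn 27.7 off [-29.8 179.2 -56.7] pos [544.7 -12.7  14.3] tilt [0.0001 0.0001] j7 -0.86 F [ 0.7 -0.3  1.1] w 15.8 g 28.8370898575522 t 16.1
```

Request:
jog_arm:
  deltas:
    - {"gripper": 0.1, "offset": [0, 0, -0.01], "rotation": [0, 0, 0]}
    - {"gripper": 0.1, "offset": [0, 0, -0.022], "rotation": [0, 0, 0]}
    - {"gripper": 0.1, "offset": [0, 0, -0.022], "rotation": [0, 0, 7]}
    - {"gripper": 0.1, "offset": [0, 0, 0], "rotation": [0, 0, 7]}
    - {"gripper": 0.1, "offset": [0, 0, 0], "rotation": [0, 0, 7]}
    - {"gripper": 0.1, "offset": [0, 0, 0], "rotation": [0, 0, 6.7]}
    - {"gripper": 0.1, "offset": [-0.003, 0.018, 0], "rotation": [0, 0, 0]}
    - {"gripper": 0.1, "offset": [-0.005, 0.03, 0], "rotation": [0, 0, 0]}
    - {"gripper": 0.1, "offset": [-0.005, 0.03, 0], "rotation": [0, 0, 0]}
    - {"gripper": 0.1, "offset": [-0.005, 0.03, 0], "rotation": [0, 0, 0]}
    - {"gripper": 0.1, "offset": [-0.005, 0.03, 0], "rotation": [0, 0, 0]}
    - {"gripper": 0.1, "offset": [-0.004, 0.024, 0], "rotation": [0, 0, 0]}
    - {"gripper": 0.1, "offset": [-0.003, 0.017, 0], "rotation": [0, 0, 0]}
    - {"gripper": 0.1, "offset": [0, 0, 0.014], "rotation": [0, 0, 0]}
    - {"gripper": 0.1, "offset": [0, 0, 0.01], "rotation": [0, 0, 0]}
    - {"gripper": 0.1, "offset": [0, 0, 0], "rotation": [0, 0, 0]}
    - {"gripper": 0.1, "offset": [0, 0, 0], "rotation": [0, 0, 0]}

```text
clock: 17.8
position: [0.5084, -0.1895, 0.0439]
ee_rot: [1.0, -0.017, -0.001, -0.0]
ft_force: [0.0, -0.1, -0.7]
grip_width: 0.193
grasp_force: 28.8
```

```bash
python3 d.py 508.7 -190.8 10.5 88
```

```text
yaw -91.9 turn 0.08 off [ 0.3  1.3 22.4] pos [ 508.4 -189.5   43.9] tilt [-0.0011  0.0004] j7 -0.97 F [ 0.  -0.1 -0.7] w 16.4 g 28.78877696581185 t 17.8
```

Request:
jog_arm:
  deltas:
    - {"gripper": 0.1, "offset": [0, 0.001, 0.008], "rotation": [0, 0, 0]}
    - {"gripper": 0.1, "offset": [0, 0, 0.008], "rotation": [0, 0, 0]}
    - {"gripper": 0.1, "offset": [0, 0, 0.004], "rotation": [0, 0, 0]}
    - {"gripper": 0.1, "offset": [0, 0, 0.002], "rotation": [0, 0, 0]}
    - {"gripper": 0.1, "offset": [0, 0, 0], "rotation": [0, 0, 0]}
    - {"gripper": 0.1, "offset": [0, 0, 0], "rotation": [0, 0, 0]}
    - {"gripper": 0.22, "offset": [0, 0, 0], "rotation": [0, 0, 0]}
    - {"gripper": 0.26, "offset": [0, 0, 0], "rotation": [0, 0, 0]}
    - {"gripper": 0.3, "offset": [0, 0, 0], "rotation": [0, 0, 0]}
    - {"gripper": 0.35, "offset": [0, 0, -0.003], "rotation": [0, 0, 0]}
    - {"gripper": 0.4, "offset": [0, 0, -0.012], "rotation": [0, 0, 0]}
    - {"gripper": 0.45, "offset": [0, 0, -0.03], "rotation": [0, 0, 0]}
    - {"gripper": 0.45, "offset": [0, 0, -0.03], "rotation": [0, 0, 0]}
    - {"gripper": 0.45, "offset": [0, 0, -0.005], "rotation": [0, 0, 0]}

```text
clock: 19.2
position: [0.5101, -0.1926, 0.1061]
ee_rot: [1.0, -0.018, 0.003, 0.0]
ft_force: [0.6, 0.9, -0.2]
grip_width: 0.453
grasp_force: 0.0
```

```bash
python3 d.py 391.9 -220.3 60 152.7;  python3 - <<'E'
from h import *
im=imaging.camera("side"); p=proj("side",[.51,-.19,.02])[0].astype(int);print(p)
cv2.imwrite("pics/s5.png",cv2.resize(im[p[1]-40:p[1]+40,p[0]-55:p[0]+55],None,fx=7,fy=7,interpolation=cv2.INTER_CUBIC))
E
```

```text
yaw -92.0 turn -64.74 off [-78.9 -92.4  34.5] pos [ 510.1 -192.6  106.1] tilt [ 0.005  -0.0005] j7 -1.03 F [ 0.6  0.9 -0.2] w 38.5 g 0.0 t 19.2
[349 188]
```

View pics/s5.png

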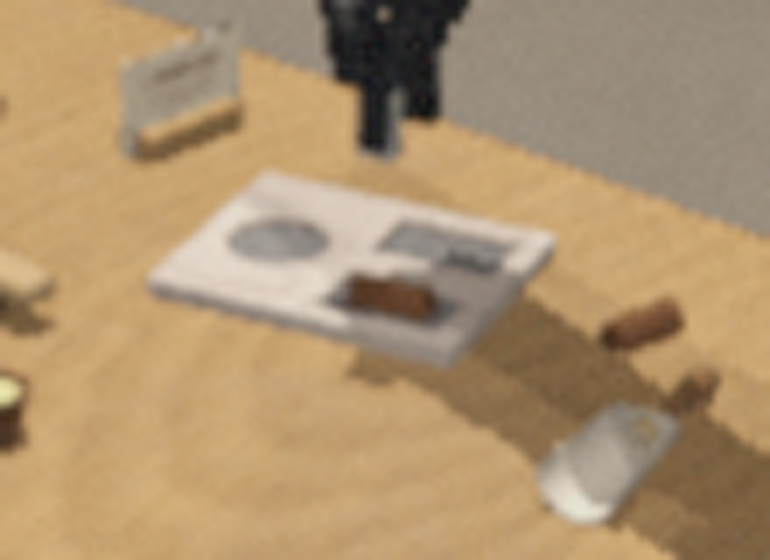

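The first log lies in its oblong pocket at crop (390,298). The second log is at (645,325), next to the scoop handle at (700,385), so I'll use a narrower opening there.

Request:
jog_arm:
  deltas:
    - {"gripper": 0.37, "offset": [0, 0, 0], "rotation": [0, 0, -8]}
    - {"gripper": 0.37, "offset": [0, 0, 0], "rotation": [0, 0, -8.2]}
    - {"gripper": 0.37, "offset": [0, 0, 0], "rotation": [0, 0, -8.2]}
    - {"gripper": 0.37, "offset": [0, 0, 0], "rotation": [0, 0, -8.2]}
    - {"gripper": 0.37, "offset": [0, 0, 0], "rotation": [0, 0, -8.2]}
    - {"gripper": 0.37, "offset": [0, 0, 0], "rotation": [0, 0, -8.2]}
    - {"gripper": 0.37, "offset": [0, 0, 0], "rotation": [0, 0, -8.2]}
    - {"gripper": 0.37, "offset": [0, 0, 0], "rotation": [0, 0, -7.5]}
    - {"gripper": 0.37, "offset": [-0.01, -0.012, 0], "rotation": [0, 0, 0]}
    - {"gripper": 0.37, "offset": [-0.02, -0.024, 0], "rotation": [0, 0, 0]}
    - {"gripper": 0.37, "offset": [-0.02, -0.023, 0], "rotation": [0, 0, 0]}
    - {"gripper": 0.37, "offset": [-0.018, -0.021, 0], "rotation": [0, 0, 0]}
    - {"gripper": 0.37, "offset": [-0.01, -0.012, 0.01], "rotation": [0, 0, 0]}
    - {"gripper": 0.37, "offset": [0, 0, 0.02], "rotation": [0, 0, 0]}
    - {"gripper": 0.37, "offset": [0, 0, 0.015], "rotation": [0, 0, 0]}
    - {"gripper": 0.37, "offset": [0, 0, 0], "rotation": [0, 0, 0]}

```text
clock: 20.85
position: [0.3893, -0.2182, 0.0556]
ee_rot: [0.854, 0.52, -0.001, -0.001]
ft_force: [0.2, 0.6, 0.9]
grip_width: 0.373
grasp_force: 0.0
```

```bash
python3 d.py 391.9 -220.3 3 152.7
```

```text
yaw -27.3 turn -0.01 off [-0.7  3.5 41.6] pos [ 389.3 -218.2   55.6] tilt [-0.0035  0.0007] j7 0.08 F [0.2 0.6 0.9] w 31.7 g 0.0 t 20.85
```

Request:
jog_arm:
  deltas:
    - {"gripper": 0.37, "offset": [0, 0.001, 0.01], "rotation": [0, 0, 0]}
    - {"gripper": 0.37, "offset": [0, 0, 0.006], "rotation": [0, 0, 0]}
    - {"gripper": 0.37, "offset": [0, 0, 0], "rotation": [0, 0, 0]}
    - {"gripper": 0.37, "offset": [0, 0, 0], "rotation": [0, 0, 0]}

```text
clock: 21.25
position: [0.3918, -0.2193, 0.0414]
ee_rot: [0.854, 0.52, -0.0, -0.0]
ft_force: [0.0, -0.4, -0.1]
grip_width: 0.376
grasp_force: 0.0
```

```bash
python3 d.py 391.9 -220.3 3 152.7
```

```text
yaw -27.3 turn -0.0 off [-0.9  0.6 27.4] pos [ 391.8 -219.3   41.4] tilt [-0.0002 -0.0001] j7 0.11 F [ 0.  -0.4 -0.1] w 32.0 g 0.0 t 21.25
```

Request:
jog_arm:
  deltas:
    - {"gripper": 0.37, "offset": [-0.001, 0.0005, 0.01], "rotation": [0, 0, 0]}
    - {"gripper": 0.37, "offset": [0, 0, 0.01], "rotation": [0, 0, 0]}
    - {"gripper": 0.37, "offset": [0, 0, 0.005], "rotation": [0, 0, 0]}
    - {"gripper": 0.37, "offset": [0, 0, 0.002], "rotation": [0, 0, 0]}
    - {"gripper": 0.37, "offset": [0, 0, 0], "rotation": [0, 0, 0]}
    - {"gripper": 0.27, "offset": [0, 0, 0], "rotation": [0, 0, 0]}
    - {"gripper": 0.2, "offset": [0, 0, 0], "rotation": [0, 0, 0]}
    - {"gripper": 0.15, "offset": [0, 0, 0], "rotation": [0, 0, 0]}
    - {"gripper": 0.1, "offset": [0, 0, 0], "rotation": [0, 0, 0]}
    - {"gripper": 0.1, "offset": [0, 0, 0], "rotation": [0, 0, 0]}
    - {"gripper": 0.1, "offset": [0, 0, 0], "rotation": [0, 0, 0]}

```text
clock: 22.35
position: [0.392, -0.2204, 0.0145]
ee_rot: [0.854, 0.52, 0.0, 0.0]
ft_force: [-1.7, -0.2, 5.4]
grip_width: 0.189
grasp_force: 29.6
```

```bash
python3 d.py 506.7 -254.4 60 88
```

```text
yaw -27.3 turn 64.7 off [115.9  30.  -56.4] pos [ 392.  -220.4   14.5] tilt [0.0005 0.0001] j7 0.17 F [-1.7 -0.2  5.4] w 16.1 g 29.612494313623756 t 22.35
```

Request:
jog_arm:
  deltas:
    - {"gripper": 0.1, "offset": [0, 0, -0.01], "rotation": [0, 0, 0]}
    - {"gripper": 0.1, "offset": [0, 0, -0.022], "rotation": [0, 0, 0]}
    - {"gripper": 0.1, "offset": [0, 0, -0.022], "rotation": [0, 0, 8]}
    - {"gripper": 0.1, "offset": [0, 0, 0], "rotation": [0, 0, 8.2]}
    - {"gripper": 0.1, "offset": [0, 0, 0], "rotation": [0, 0, 8.2]}
    - {"gripper": 0.1, "offset": [0, 0, 0], "rotation": [0, 0, 8.2]}
    - {"gripper": 0.1, "offset": [0, 0, 0], "rotation": [0, 0, 8.2]}
    - {"gripper": 0.1, "offset": [0, 0, 0], "rotation": [0, 0, 8.2]}
    - {"gripper": 0.1, "offset": [0, 0, 0], "rotation": [0, 0, 8.2]}
    - {"gripper": 0.1, "offset": [0, 0, 0], "rotation": [0, 0, 7.5]}
    - {"gripper": 0.1, "offset": [0.012, 0.003, 0], "rotation": [0, 0, 0]}
    - {"gripper": 0.1, "offset": [0.024, 0.006, 0], "rotation": [0, 0, 0]}
    - {"gripper": 0.1, "offset": [0.027, 0.007, 0], "rotation": [0, 0, 0]}
    - {"gripper": 0.1, "offset": [0.026, 0.007, 0], "rotation": [0, 0, 0]}
    - {"gripper": 0.1, "offset": [0.018, 0.005, 0], "rotation": [0, 0, 0]}
    - {"gripper": 0.1, "offset": [0.009, 0.002, 0], "rotation": [0, 0, 0]}
    - {"gripper": 0.1, "offset": [0, 0, 0.014], "rotation": [0, 0, 0]}
    - {"gripper": 0.1, "offset": [0, 0, 0.01], "rotation": [0, 0, 0]}
    - {"gripper": 0.1, "offset": [0, 0, 0], "rotation": [0, 0, 0]}
    - {"gripper": 0.1, "offset": [0, 0, 0], "rotation": [0, 0, 0]}

```text
clock: 24.35
position: [0.5057, -0.2541, 0.0439]
ee_rot: [1.0, -0.018, -0.001, -0.0]
ft_force: [-0.7, -0.7, -0.5]
grip_width: 0.19
grasp_force: 28.9
```

```bash
python3 d.py 506.7 -254.4 10.5 88
```

```text
yaw -92.0 turn -0.03 off [ 1.1  0.3 22.4] pos [ 505.7 -254.1   43.9] tilt [-0.001   0.0006] j7 -0.87 F [-0.7 -0.7 -0.5] w 16.2 g 28.909652908332646 t 24.35
```

Request:
jog_arm:
  deltas:
    - {"gripper": 0.1, "offset": [0.001, 0, 0.008], "rotation": [0, 0, 0]}
    - {"gripper": 0.1, "offset": [0, 0, 0.008], "rotation": [0, 0, 0]}
    - {"gripper": 0.1, "offset": [0, 0, 0.004], "rotation": [0, 0, 0]}
    - {"gripper": 0.1, "offset": [0, 0, 0.002], "rotation": [0, 0, 0]}
    - {"gripper": 0.1, "offset": [0, 0, 0], "rotation": [0, 0, 0]}
    - {"gripper": 0.1, "offset": [0, 0, 0], "rotation": [0, 0, 0]}
    - {"gripper": 0.22, "offset": [0, 0, 0], "rotation": [0, 0, 0]}
    - {"gripper": 0.26, "offset": [0, 0, 0], "rotation": [0, 0, 0]}
    - {"gripper": 0.3, "offset": [0, 0, 0], "rotation": [0, 0, 0]}
    - {"gripper": 0.35, "offset": [0, 0, -0.003], "rotation": [0, 0, 0]}
    - {"gripper": 0.4, "offset": [0, 0, -0.012], "rotation": [0, 0, 0]}
    - {"gripper": 0.5, "offset": [0, 0, -0.03], "rotation": [0, 0, 0]}
    - {"gripper": 0.65, "offset": [0, 0, -0.03], "rotation": [0, 0, 0]}
    - {"gripper": 0.65, "offset": [0, 0, -0.005], "rotation": [0, 0, 0]}

```text
clock: 25.75
position: [0.5092, -0.2556, 0.1064]
ee_rot: [1.0, -0.018, 0.003, 0.001]
ft_force: [0.4, 0.4, -1.3]
grip_width: 0.649
grasp_force: 0.0
```

```bash
python3 d.py 632.5 -5.2 60 178;  python3 - <<'E'
from h import *
im=imaging.camera("side"); p=proj("side",[.51,-.19,.02])[0].astype(int)
cv2.imwrite("pics/s6.png",cv2.resize(im[p[1]-40:p[1]+40,p[0]-55:p[0]+55],None,fx=7,fy=7,interpolation=cv2.INTER_CUBIC))
E
```

```text
yaw -92.0 turn 89.97 off [-254.6 -114.3   35.7] pos [ 509.2 -255.6  106.4] tilt [ 0.0052 -0.0013] j7 -0.92 F [ 0.4  0.4 -1.3] w 55.2 g 0.0 t 25.75
```

View pics/s6.png

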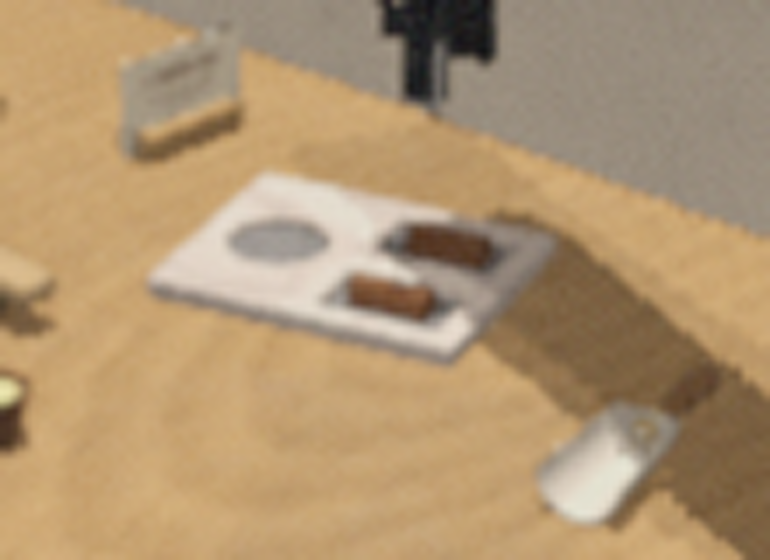

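Both logs now lie along their pockets at crop (390,298) and (450,245). The second cup is next, at the present jaw angle.

Request:
jog_arm:
  deltas:
    - {"gripper": 0.65, "offset": [0.007, -0.015, 0], "rotation": [0, 0, 0]}
    - {"gripper": 0.65, "offset": [0.013, -0.029, 0], "rotation": [0, 0, 0]}
    - {"gripper": 0.65, "offset": [0.016, -0.036, 0], "rotation": [0, 0, 0]}
    - {"gripper": 0.65, "offset": [0.016, -0.036, 0], "rotation": [0, 0, 0]}
    - {"gripper": 0.65, "offset": [0.016, -0.036, 0], "rotation": [0, 0, 0]}
    - {"gripper": 0.65, "offset": [0.016, -0.036, 0], "rotation": [0, 0, 0]}
    - {"gripper": 0.65, "offset": [0.014, -0.031, 0], "rotation": [0, 0, 0]}
    - {"gripper": 0.65, "offset": [0.01, -0.023, 0], "rotation": [0, 0, 0]}
    - {"gripper": 0.65, "offset": [0.0065, -0.0125, 0.01], "rotation": [0, 0, 0]}
    - {"gripper": 0.65, "offset": [0, 0, 0.02], "rotation": [0, 0, 0]}
    - {"gripper": 0.65, "offset": [0, 0, 0.02], "rotation": [0, 0, 0]}
    - {"gripper": 0.65, "offset": [0, 0, 0.01], "rotation": [0, 0, 0]}
    - {"gripper": 0.65, "offset": [0, 0, 0], "rotation": [0, 0, 0]}
    - {"gripper": 0.65, "offset": [0, 0, 0], "rotation": [0, 0, 0]}

```text
clock: 27.2
position: [0.631, -0.0047, 0.0426]
ee_rot: [1.0, -0.018, 0.0, 0.0]
ft_force: [1.4, 0.5, -0.3]
grip_width: 0.655
grasp_force: 0.0
```

```bash
python3 d.py 632.5 -5.2 12 88
```

```text
yaw -92.1 turn -0.05 off [ 1.5  0.4 19.6] pos [631.   -4.7  42.6] tilt [ 0.0001 -0.0002] j7 -1.33 F [ 1.4  0.5 -0.3] w 55.6 g 0.0 t 27.2
```

Request:
jog_arm:
  deltas:
    - {"gripper": 0.65, "offset": [0.001, 0, 0.01], "rotation": [0, 0, 0]}
    - {"gripper": 0.65, "offset": [0, 0, 0.008], "rotation": [0, 0, 0]}
    - {"gripper": 0.65, "offset": [0, 0, 0.002], "rotation": [0, 0, 0]}
    - {"gripper": 0.5, "offset": [0, 0, 0], "rotation": [0, 0, 0]}
    - {"gripper": 0.4, "offset": [0, 0, 0], "rotation": [0, 0, 0]}
    - {"gripper": 0.3, "offset": [0, 0, 0], "rotation": [0, 0, 0]}
    - {"gripper": 0.3, "offset": [0, 0, 0], "rotation": [0, 0, 0]}
    - {"gripper": 0.3, "offset": [0, 0, 0], "rotation": [0, 0, 0]}
    - {"gripper": 0.3, "offset": [0, 0, 0], "rotation": [0, 0, 0]}
  newtons: 25

```text
clock: 28.1
position: [0.6321, -0.004, 0.0225]
ee_rot: [1.0, -0.017, 0.0, -0.0]
ft_force: [-0.3, 0.0, 0.8]
grip_width: 0.4
grasp_force: 24.9
```

```bash
python3 d.py 586 -225.4 60 88
```

```text
yaw -92.0 turn 0.0 off [-38.3 222.8 -48.6] pos [632.1  -4.   22.5] tilt [0.0004 0.0001] j7 -1.32 F [-0.3  0.   0.8] w 34.0 g 24.91146603191737 t 28.1
```

Request:
jog_arm:
  deltas:
    - {"gripper": 0.3, "offset": [0, 0, -0.008], "rotation": [0, 0, 0]}
    - {"gripper": 0.3, "offset": [0, 0, -0.02], "rotation": [0, 0, 0]}
    - {"gripper": 0.3, "offset": [0, 0, -0.02], "rotation": [0, 0, 0]}
    - {"gripper": 0.3, "offset": [-0.002, 0.011, 0], "rotation": [0, 0, 0]}
    - {"gripper": 0.3, "offset": [-0.004, 0.022, 0], "rotation": [0, 0, 0]}
    - {"gripper": 0.3, "offset": [-0.005, 0.03, 0], "rotation": [0, 0, 0]}
    - {"gripper": 0.3, "offset": [-0.005, 0.03, 0], "rotation": [0, 0, 0]}
    - {"gripper": 0.3, "offset": [-0.005, 0.03, 0], "rotation": [0, 0, 0]}
    - {"gripper": 0.3, "offset": [-0.005, 0.03, 0], "rotation": [0, 0, 0]}
    - {"gripper": 0.3, "offset": [-0.005, 0.03, 0], "rotation": [0, 0, 0]}
    - {"gripper": 0.3, "offset": [-0.004, 0.022, 0], "rotation": [0, 0, 0]}
    - {"gripper": 0.3, "offset": [-0.003, 0.0178, 0], "rotation": [0, 0, 0]}
    - {"gripper": 0.3, "offset": [0, 0, 0.015], "rotation": [0, 0, 0]}
    - {"gripper": 0.3, "offset": [0, 0, 0.01], "rotation": [0, 0, 0]}
    - {"gripper": 0.3, "offset": [0, 0, 0], "rotation": [0, 0, 0]}
    - {"gripper": 0.3, "offset": [0, 0, 0], "rotation": [0, 0, 0]}

```text
clock: 29.7
position: [0.5863, -0.2241, 0.0446]
ee_rot: [1.0, -0.017, -0.001, -0.0]
ft_force: [0.2, -0.7, 0.7]
grip_width: 0.396
grasp_force: 24.9
```

```bash
python3 d.py 586 -225.4 17.3 88
```

```text
yaw -91.9 turn 0.09 off [-0.2  1.4 16.3] pos [ 586.3 -224.1   44.6] tilt [-0.0011  0.0007] j7 -0.96 F [ 0.2 -0.7  0.7] w 33.6 g 24.94449945545057 t 29.7
```

Request:
jog_arm:
  deltas:
    - {"gripper": 0.3, "offset": [0, 0.0015, 0.004], "rotation": [0, 0, 0]}
    - {"gripper": 0.3, "offset": [0, 0, 0.007], "rotation": [0, 0, 0]}
    - {"gripper": 0.3, "offset": [0, 0, 0.004], "rotation": [0, 0, 0]}
    - {"gripper": 0.3, "offset": [0, 0, 0.001], "rotation": [0, 0, 0]}
    - {"gripper": 0.3, "offset": [0, 0, 0], "rotation": [0, 0, 0]}
    - {"gripper": 0.43, "offset": [0, 0, 0], "rotation": [0, 0, 0]}
    - {"gripper": 0.48, "offset": [0, 0, 0], "rotation": [0, 0, 0]}
    - {"gripper": 0.56, "offset": [0, 0, 0], "rotation": [0, 0, 0]}
    - {"gripper": 0.62, "offset": [0, 0, 0], "rotation": [0, 0, 0]}
    - {"gripper": 0.62, "offset": [0, 0, -0.01], "rotation": [0, 0, 0]}
    - {"gripper": 0.62, "offset": [0, 0, -0.03], "rotation": [0, 0, 0]}
    - {"gripper": 0.62, "offset": [0, 0, -0.04], "rotation": [0, 0, 0]}
    - {"gripper": 0.62, "offset": [0, 0, -0.04], "rotation": [0, 0, 0]}
    - {"gripper": 0.62, "offset": [-0.03, -0.03, -0.03], "rotation": [0, 0, 0]}
    - {"gripper": 0.62, "offset": [-0.03, -0.03, -0.02], "rotation": [0, 0, 0]}
    - {"gripper": 0.62, "offset": [-0.03, -0.03, 0], "rotation": [0, 0, 0]}
    - {"gripper": 0.62, "offset": [-0.03, -0.03, 0], "rotation": [0, 0, 0]}
    - {"gripper": 0.62, "offset": [-0.02, -0.02, 0], "rotation": [0, 0, 0]}
    - {"gripper": 0.62, "offset": [0, 0, 0], "rotation": [0, 0, 0]}
    - {"gripper": 0.62, "offset": [0, 0, 0], "rotation": [0, 0, 0]}

```text
clock: 31.7
position: [0.4525, -0.083, 0.1989]
ee_rot: [1.0, -0.017, 0.001, -0.001]
ft_force: [0.1, -0.2, 0.2]
grip_width: 0.619
grasp_force: 0.0
```

Run:
```python
from h import *
im=imaging.camera("side"); a=im[165:275,245:425]
b=imaging.camera("top")[155:295,205:460]
a=cv2.resize(a,(780,477),interpolation=cv2.INTER_CUBIC); b=cv2.resize(b,(780,428),interpolation=cv2.INTER_CUBIC)
cv2.imwrite("pics/f1.png",a); cv2.imwrite("pics/f2.png",b)
```

```text
(no output)
```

View pics/f1.png

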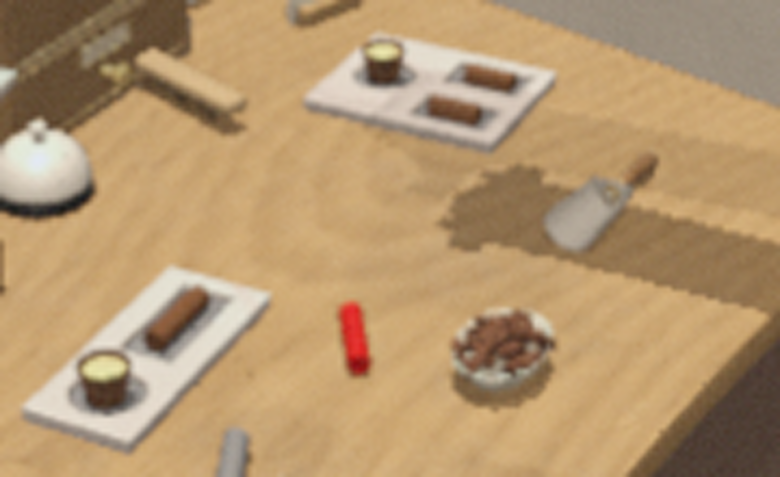

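View pics/f2.png

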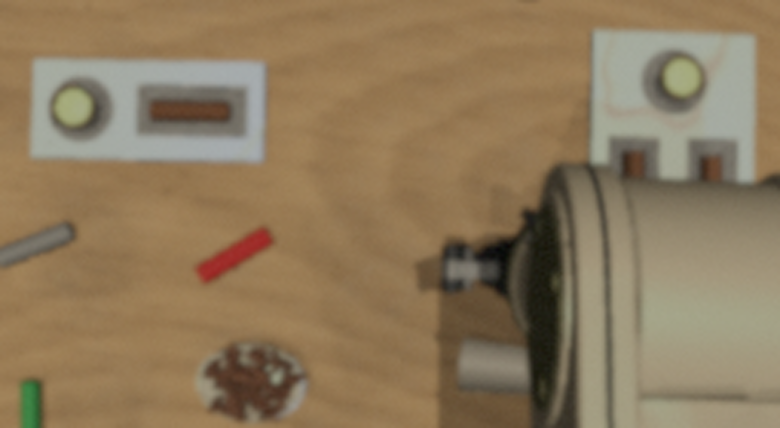

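All five chocolates sit in their pockets. In the side crop the cups are at (104,380) and (383,62), the roll at (178,318) and the logs at (455,110) and (490,77). In the top crop, the small offsets of the cup tops match the camera's parallax. The bowl and scoop are unmoved and the arm is clear.

```bash
python3 -c "
from workcell import workorder; print(workorder.hand_in())"
```

```text
the job is handed in; nothing more can be done
None
```

I placed all five chocolates right way up in their pockets on the two boards and handed the job in at about 32 s on the robot's clock; in the final pictures the bowl and scoop look unmoved.

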